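# Nip a bearing in the gauging fixture with its covered thumbwheel

## Robot

A 6-joint arm with a two-finger parallel gripper is mounted at the origin on a cart in front of the work surface, level with it; the furniture and walls round the work are solid. World frame = base frame: x ahead of the robot, y to its left, z up, the work surface at z = 0. Lengths are in mm, angles in rad, forces in N, time in s.
With the tool pointing down it reaches from about 300 to 775 mm from the base axis. Payload 14.6 kg.
Tool frame: the origin (TCP) lies at the very end of the fingers, on their centre line; the grasp point (between the pads) lies 19 mm behind it (r.pinch_z is the distance from the TCP to the grasp point, in mm); z points along the fingers, y is the line along which they close (so a half turn about z gives the same grasp; the last joint's range is limited). The gripper opens to 85 mm and grips with 20 to 120 N. Pads are 22 mm wide; open, the fingers measure 114 mm over their backs; the gripper's body (76 mm by 85 mm) begins 54 mm behind the grasp point. The pads swing forward as they close: fully open they stand 13 mm farther back than shut.
Start: joints at [1.196, 0.3, 1.521, -0, 1.321, -0.067], TCP at [166.627, 524.142, 231.281] pointing down, gripper open.
Joint ranges: [-3.03, 3.03], [-0.79, 2.21], [0.23, 2.52], [-1.04, 4.18], [0, 3.07], [-2.55, 2.55]. Speed limits (rad/s): [2.22, 2.22, 2.57, 3.14, 3.14, 3.14].

## Interface

Orientations are given as a unit quaternion [w, x, y, z].
In Python, from rig import r, imaging, workorder gives the robot as it stands. The module is installed in compiled form; this text tells all that it offers.
- The arm moves only by the tool carry_out, never from a script. Its argument "targets" is a list of rows, each an object with "offset": the shift along the tool's x, y, z in cm, a list of three; "yaw": the turn about the tool's z in degrees; "gripper": the gripper command: -1 is fully open, 1 is shut, values between are in proportion. In form: [{"offset": [dx, dy, dz], "yaw": yaw, "gripper": gripper}, ...]. A call has 1 to 12 rows; each row is the pose to reach, as a shift and turn from the pose commanded when the call began, along the tool's axes at that moment; what a row does not reach only later rows make up. A row lasts 1/10 s, in which the tool goes at most 50 mm and 8.59 degrees, less where a joint would pass 70% of its speed; a pose out of reach is approached as far as the arm can. A call with a gripper value outside its range is refused whole. The fingers move at their own pace and stop on an object; "squeeze" is the grip in N (left out, the last holds). Time passes only in rows, so rows that repeat a pose let the fingers close. It gives the time, the measured TCP pose, the force, the opening and the grip force at its end, in the units of the state.
- r.read_state(): the state, without advancing time (a new reading comes with each control period).
- imaging.read_camera(name): name is "side" or "top" or "wrist"; returns (picture, depth): 420x560x3 uint8, red, green, blue; 420x560 float32, mm along the optical axis (not along the pixel's ray), 0 where there is no reading.
- imaging.calibration(name): a dict with "fx", "fy", "cx", "cy" (pixels), "R" (3x3) and "t" (3): a world point X has camera coordinates R X + t. Camera axes: x right, y down, z forward; pixel columns grow to the right and rows downward; lengths in mm; the calibration is good to about 2 mm. A picture is of the moment at which its call begins: read the wrist's pose just before it. calibration takes no time and is no camera call; for the wrist camera it gives the pose at the moment of the call.
- workorder.job_done(): hands the job in; it is judged then, once.
The state is a dict: "time": time; "joint_pos": joint angles; "joint_velocities": joint speeds; "joint_torque": joint torques, N m; "eef_pos": TCP position; "tool_rot": TCP orientation; "force": force on the tool from outside, world axes, zero at the start; "wrist_torque": the same for the moment, N m; "grip_width": finger opening in mm; "grip_force": force on a finger pad.
Only numpy, scipy, OpenCV 4.12 (cv2) and the standard library are available. Lean on these libraries where they do the work, as an engineer would, in place of code of your own. Each camera call takes 0.05 s, during which the arm holds its last target. There are 200 camera calls.

## Task

Roll back the slatted dust cover of the gauging fixture, and with a fingertip roll the sprung thumbwheel beneath it, pressing only lightly, until the jaw has pushed the bearing up against the stop block and nips it there, so that the wheel turns no further. Do not touch the bearing or the jaw, and leave the other things on the desk alone. Then roll the cover fully shut again.

Things in the scene. Friction and masses are not known exactly. Their poses are not given: they have to be found in the camera images.
- fixture: Grey gauging fixture, fixed; origin at desk height under the centre of its wheel housing (116 x 84 mm, two round-topped cheeks 120 mm high, 72 mm apart inside, a flat deck 78 mm high between them). x points to its back, y to the steel bed (70 mm wide about x = 45, 40 mm high, to y = 220), z up. (x, z) pairs below are mm in this frame at y = 0.
- cover (a joint): Slatted roll cover, rad: 0 shut, 1.6 rolled fully back. It turns about point cover_axis, drags with about 0.1 N m and stays where it is left. The wheel can be reached from straight above at 1.4 and more.
- cover_bar (a point): Middle of the outer edge of the black pull bar on the cover's leading edge: a fin 9 mm thick, 52 mm long in y, standing radially from the slats to this point, radius 78 mm about cover_axis. Shut it is 50 deg above horizontal towards the front, (-50, 122); fully back 142 deg, past the top, (61, 110). Push it from either side with a finger, or pinch it.
- jaw: Steel jaw that slides along +y on the bed, driven by the wheel only; origin at x = 45, z = 55 mm on its spindle, at the vertex of its shallow V face (looks to +y), 80 mm from the fixture's origin along y as it starts. It nips the bearing after 16 to 32 mm of travel.
- stop_block: Fixed steel stop block on the bed; origin at the vertex of its shallow V face (looks to -y), at the bed's top. A nipped bearing has its centre about 32 mm from each vertex, so the vertices are then about 64.5 mm apart.
- bearing_20: Steel insert bearing, 62 mm in diameter, 38 mm high, loose on the bed between jaw and stop block; origin at the centre of its underside.
- bearing_21: A bearing of the same kind, on the desk behind the housing: to be left alone.
- caliper: Vernier caliper, 217 x 75 x 9 mm, on the desk behind the bed: to be left alone.
- black_marker: Marker pen, 130 x 18 x 18 mm, on the desk in front of the bed: to be left alone.
- cover_axis (a point): Axis about which the slatted cover rolls, at (0, 62), along the fixture's y. The slats lie between the cheeks, outer radius 54 mm. In front of the shut cover stands a fixed lip of the same radius, its top edge at (-35, 102).
- wheel_crown (a point): Crown of the thumbwheel at rest, (0, 86), 8 mm above the deck. The wheel rides on a sprung rocker: pressed from above it starts to sink at about 2 N, takes 1.2 N more per mm and stops hard after 4.5 mm, at about 7.5 N; while it is pulled to the front the same depth gives about two thirds of that press. More than 25 N on it is too much.
- thumbwheel: Knurled steel edge wheel, 60 mm in diameter, 12 mm wide, axle along y; only its crown stands out of the deck's slot. Origin at its centre; it turns about y. Rolling the crown to the fixture's front (-x) drives the jaw out by 11.5 mm per rad (at most 3.4 rad), to the back draws it in. Takes about 1 N at the rim and stays where left.
There are look-alikes about, which are no part of the job. What is shaped like the bearing_20 but blue or turquoise is not meant.

How it is judged:
By the outcome, as a careful person would: the job done as asked, in the order asked, and still so for the second after the job is handed in, with the robot touching nothing.
It also fails if it takes over 64 s, if anything falls off the work surface, if the arm or the gripper's body presses on something with over 40 N, if the wrist force passes 120 N, or if a joint passes its speed limit or range.

## Working session

There is one attempt and no reset: what is moved stays moved. The work goes in short steps, Python scripts to look and compute and a tool call to move; the robot and the scene stay as the last step left them, time stands still between calls to the robot, and variables do not carry over. Pictures are saved under pics/ and viewed, at most 10 in all, crops included, and the job is handed in when it is done.

Besides the shell and the picture viewer there is one more tool, called after "Request:" by a JSON object that holds its "op" and its "data", one argument or row to a line. carry_out: Moves the arm, as the interface text tells. Its arguments: {"type":"object","properties":{"targets":{"type":"array","items":{"type":"object","properties":{"offset":{"type":"array","items":{"type":"number"}},"yaw":{"type":"number"},"gripper":{"type":"number"}}}},"squeeze":{"type":"number"}},"required":["targets"]}

```bash
mkdir -p pics; python3 - <<'E'
from rig import r, imaging
import numpy as np, cv2
s=r.read_state(); print(s)
for n in ("side","top"):
    p,d=imaging.read_camera(n); c=imaging.calibration(n)
    np.savez(f"pics/{n}0.npz",p=p,d=d,**c)
    cv2.imwrite(f"pics/{n}0.png",cv2.cvtColor(p,cv2.COLOR_RGB2BGR))
    print(n,{k:np.round(v,3).tolist() for k,v in c.items()})
E
```

```text
{'time': 0.0, 'joint_pos': array([ 1.19642001e+00,  3.00496439e-01,  1.52162152e+00,  2.49979755e-05,
        1.32068434e+00, -6.66039557e-02]), 'joint_velocities': array([-0.00142297,  0.00021674,  0.00138311,  0.00104351,  0.00148071,
       -0.00055916]), 'joint_torque': array([ 1.59480701e-04, -5.43482208e+01, -3.61821556e+01, -3.02536556e-06,
        3.71830829e-03,  2.44152039e-05]), 'eef_pos': array([166.52452524, 523.92783378, 230.69030486]), 'tool_rot': array([-1.44094842e-04,  1.53282575e-01,  9.88182213e-01, -5.87533152e-04]), 'force': array([-0.14920678, -0.10632513, -0.27395101]), 'wrist_torque': array([ 0.01164878,  0.01414874, -0.00435735]), 'grip_force': 0.0, 'grip_width': 85.6089848906413}
side {'fx': 455.68, 'fy': 455.68, 'cx': 278.978, 'cy': 209.094, 'R': [[-0.848, -0.53, -0.018], [-0.418, 0.689, -0.592], [0.326, -0.494, -0.806]], 't': [487.385, 393.468, 1071.275]}
top {'fx': 379.105, 'fy': 379.105, 'cx': 279.343, 'cy': 200.944, 'R': [[-0.03, -1.0, 0.006], [-0.981, 0.029, -0.192], [0.192, -0.012, -0.981]], 't': [-106.251, 632.635, 905.307]}
```

View pics/top0.png

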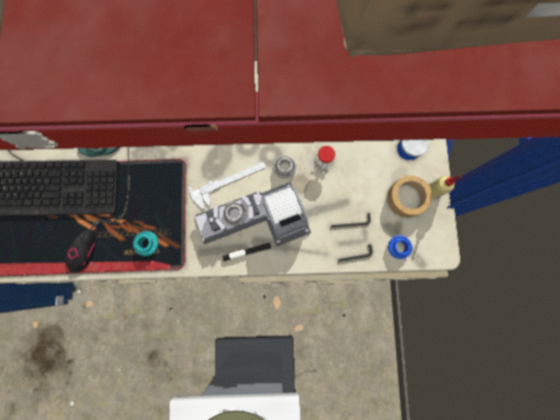

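View pics/side0.png

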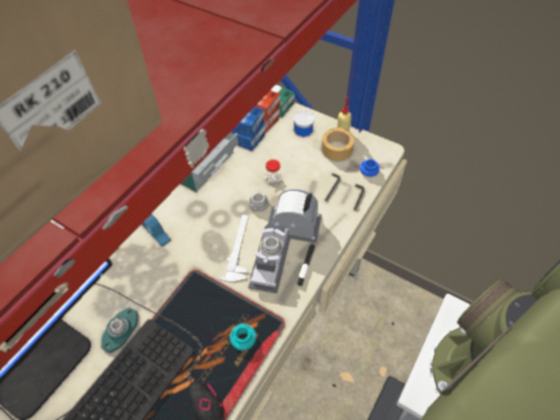

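Top view: fixture housing at about (287,213), its bed running left to (197,225), bearing_20 at (235,213) on the bed. There are look-alikes: the bearing at (285,166) behind the housing (bearing_21), turquoise (146,243), blue (400,247). Bearing_20 is the steel one on the bed. Next, a measurement and an enlarged crop.

```bash
cat > h.py <<'E'
import numpy as np, cv2
def cloud(d,c):
    v,u=np.mgrid[:d.shape[0],:d.shape[1]]
    X=np.stack([(u-c['cx'])/c['fx']*d,(v-c['cy'])/c['fy']*d,d],-1)
    return (X-c['t'])@c['R']
def proj(X,c):
    q=np.asarray(X)@c['R'].T+c['t']; return np.stack([q[...,0]/q[...,2]*c['fx']+c['cx'],q[...,1]/q[...,2]*c['fy']+c['cy']],-1)
E
python3 - <<'E'
from h import *
ims=[]
for n,(u0,u1,v0,v1) in (("top",(185,325,140,280)),("side",(220,360,170,310))):
    z=np.load(f"pics/{n}0.npz"); W=cloud(z['d'],z)
    ims.append(cv2.resize(cv2.cvtColor(z['p'][v0:v1,u0:u1],cv2.COLOR_RGB2BGR),(400,400),interpolation=cv2.INTER_CUBIC))
    Q=W[v0:v1,u0:u1].reshape(-1,3); Q=Q[z['d'][v0:v1,u0:u1].ravel()>0]
    print(n,'desk z',np.median(Q[np.abs(Q[:,2])<15][:,2]))
    # bed/top structure
    for lo,hi in ((25,140),(32,48),(85,140)):
        m=Q[(Q[:,2]>lo)&(Q[:,2]<hi)]
        if n=='top': 
            rr=cv2.minAreaRect(m[:,:2].astype(np.float32)); print(lo,hi,len(m),rr, m[:,2].max())
    for (u,v) in ([(235,212),(210,222),(285,195),(290,221),(302,206),(285,166),(275,213),(287,213),(252,197),(200,120)] if n=='top' else [(270,242),(265,280),(295,215),(308,203),(285,210),(320,195)]): print((u,v),np.round(W[v,u]))
cv2.imwrite("pics/crop0.png",np.hstack(ims))
E
```

```text
top desk z -0.379303316251413
25 140 3741 ((622.0968627929688, -109.62228393554688), (195.63702392578125, 394.5128479003906), 33.90966033935547) 134.14252290917418
32 48 1080 ((615.9164428710938, -101.12368774414062), (191.88992309570312, 374.3910827636719), 33.14723587036133) 47.99052296218252
85 140 1338 ((602.1820068359375, -137.24685668945312), (103.98441314697266, 84.09593963623047), 19.5279483795166) 134.14252290917418
(235, 212) [608.  -9.  38.]
(210, 222) [579.  49.  73.]
(285, 195) [ 635. -139.  107.]
(290, 221) [ 567. -148.  130.]
(302, 206) [ 604. -178.  119.]
(285, 166) [ 740. -144.   -3.]
(275, 213) [ 590. -113.  113.]
(287, 213) [ 589. -142.  114.]
(252, 197) [639. -56.  74.]
(200, 120) [612. -35. 623.]
side desk z 0.8100515134984767
(270, 242) [614. -19.  59.]
(265, 280) [568.  78.  42.]
(295, 215) [584. -99. 111.]
(308, 203) [ 567. -139.  130.]
(285, 210) [615. -99. 111.]
(320, 195) [ 596. -271.    2.]
```

View pics/crop0.png

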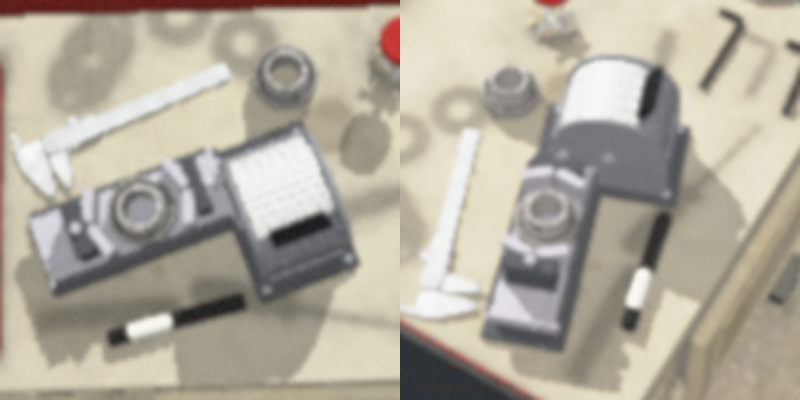

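```bash
cat >> h.py <<'E'
def sdbox(p,lo,hi):
    q=np.maximum(lo-p,p-hi); return np.linalg.norm(np.maximum(q,0),axis=-1)+np.minimum(q.max(-1),0)
def loc(W,a):
    x,y,th=a[:3]; c,s=np.cos(th),np.sin(th); D=W-np.array([x,y,0]); 
    return np.stack([c*D[:,0]+s*D[:,1],-s*D[:,0]+c*D[:,1],D[:,2]],-1)
def wor(p,a):
    p=np.asarray(p,float);c,s=np.cos(a[2]),np.sin(a[2]); return np.stack([a[0]+c*p[...,0]-s*p[...,1],a[1]+s*p[...,0]+c*p[...,1],p[...,2]],-1)
def sdf(p):
    d1=sdbox(p,np.array([-58,-42,0]),np.array([58,42,62]))
    ry=np.abs(p[:,1]); 
    def cyl(R,H):
        q=np.stack([np.hypot(p[:,0],p[:,2]-62)-R,ry-H],-1); return np.linalg.norm(np.maximum(q,0),axis=-1)+np.minimum(q.max(-1),0)
    d2=np.minimum(cyl(58,42),1e9)
    # cheeks only outside |y|>36, slats r54 inside
    chk=np.maximum(d2,36-ry); d2=np.minimum(chk,cyl(54,36))
    d3=sdbox(p,np.array([10,42,0]),np.array([80,220,40]))
    return np.minimum(np.minimum(d1,d2),d3)
E
cat > fit.py <<'E'
from h import *
from scipy.optimize import least_squares
P={}
for n in ("top","side"):
    z=np.load(f"pics/{n}0.npz"); W=cloud(z['d'],z); ok=z['d']>0
    Q=W[ok]; m=(Q[:,2]>12)&(Q[:,2]<140)&(abs(Q[:,0]-610)<140)&(abs(Q[:,1]+60)<190); P[n]=Q[m]
def run(Q):
    a=np.array([590,-140,np.radians(15),0.])
    for it in range(4):
        p=loc(Q,a); k=(sdbox(p,np.array([-75,-60,0]),np.array([95,235,140]))<0)&~((p[:,1]>45)&(p[:,2]>46))
        f=lambda b:sdf(loc(Q[k]-[0,0,b[3]],b))
        r=least_squares(f,a,loss='soft_l1',f_scale=2,x_scale=[1,1,.01,1]); a=r.x
    return a,np.median(abs(f(a))),k.sum()
for n,Q in (("top",P['top']),("side",P['side']),("both",np.vstack(list(P.values())))):
    a,e,k=run(Q); print(n,np.round(a,3),np.degrees(a[2]),e,k)
np.save('pose.npy',a)
for n in P:
    z=np.load(f"pics/{n}0.npz"); W=cloud(z['d'],z); p=z['p'].astype(int)
    L=loc(W.reshape(-1,3),a); rgb=p.reshape(-1,3)
    k=(rgb.max(1)<60)&(abs(L[:,0])<75)&(abs(L[:,1])<36)&(L[:,2]>95)
    print(n,'bar',k.sum(),np.median(L[k],0), L[k].min(0),L[k].max(0))
    for nm,lo,hi in(("bearing",(15,85,60),(75,170,85)),("jaw/stop",(10,50,62),(80,220,95))):
        k=np.all((L>lo)&(L<hi),1); print(nm,k.sum(),L[k].mean(0),L[k].min(0),L[k].max(0))
    im=cv2.cvtColor(z['p'],cv2.COLOR_RGB2BGR); im=cv2.resize(im,None,fx=3,fy=3,interpolation=cv2.INTER_CUBIC)
    def ln(pts,col):
        q=proj(wor(pts,a),z)*3+1; cv2.polylines(im,[np.round(q).astype(int)],False,col,1)
    t=np.linspace(0,np.pi,40)
    for y in(-42,42): ln(np.stack([58*np.cos(t),0*t+y,62+58*np.sin(t)],-1),(0,255,0))
    ln([[10,42,40],[10,220,40],[80,220,40],[80,42,40]],(0,0,255)); ln([[-50,-26,122],[-50,26,122]],(255,0,255))
    ln([[35,80,40],[45,80,72],[55,80,40]],(255,255,0))
    c=(proj(wor([20,70,60],a),z)*3).astype(int); 
    cv2.imwrite(f"pics/ov_{n}.png",im[c[1]-250:c[1]+250,c[0]-200:c[0]+200])
cv2.imwrite("pics/ov.png",np.hstack([cv2.imread(f"pics/ov_{n}.png") for n in("top","side")]))
E
python3 fit.py
```

```text
top [ 6.00804e+02 -1.35583e+02  4.04000e-01 -1.98000e-01] 23.140103512767606 1.5945836089088061 2952
side [ 6.03507e+02 -1.34831e+02  3.80000e-01  1.12100e+00] 21.747593800136425 1.6527532304329853 2668
both [ 6.01760e+02 -1.35168e+02  3.91000e-01  2.74000e-01] 22.403180791129895 1.7728467746034617 5616
top bar 93 [-35.03605894   1.53841737 129.48740653] [-40.71951253 -22.87524974 121.0829436 ] [-27.95321804  24.81769307 134.14252291]
bearing 420 [ 47.14789056 130.98932375  69.58862811] [18.23376227 85.82103714 60.02762615] [ 74.98074097 169.98659072  81.69362782]
jaw/stop 656 [ 48.82481763 119.92021431  73.02892483] [17.12130408 52.03772051 62.01756635] [ 79.61860167 182.37788342  83.31139994]
side bar 42 [-31.14049476   7.7931015  130.7021941 ] [-35.61660516 -17.43020506 118.40343601] [-26.50399501  30.89685103 135.47731205]
bearing 382 [ 47.88082049 131.36973554  70.15354144] [22.20207683 85.0693961  60.00804137] [ 74.9123882  169.98245258  82.81961406]
jaw/stop 677 [ 51.4062395  126.06699981  72.51073831] [20.41885819 56.11838166 62.02763032] [ 79.98699481 186.36288359  85.19504491]
```

View pics/ov.png

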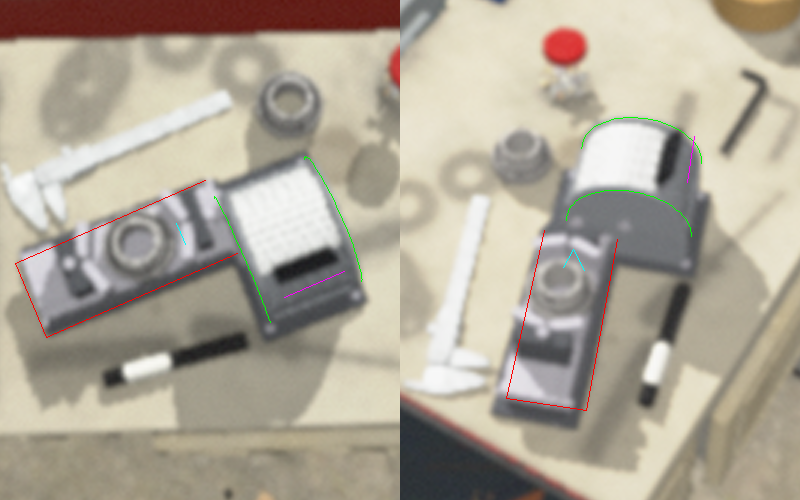

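The overlay shows the yaw is a few degrees off: the bed's front edge in the crop runs (50,325)-(240,262), while the model runs (47,337)-(237,253). The bar also appears about 15 mm behind the predicted line. I'll refine with profiles.

```bash
python3 - <<'E'
from h import *
for n in("top","side"):
    z=np.load(f"pics/{n}0.npz"); W=cloud(z['d'],z); rgb=z['p'].astype(int)
    a=np.array([601.8,-135.2,np.radians(19)])
    L=loc(W.reshape(-1,3),a); c=rgb.reshape(-1,3)
    k=(c.max(1)<70)&(abs(L[:,0])<75)&(abs(L[:,1])<34)&(L[:,2]>105)
    w=W.reshape(-1,3)[k]; u,s,v=np.linalg.svd(w-w.mean(0)); print(n,'bar',w.mean(0).round(1),'dir deg',np.degrees(np.arctan2(-v[0][0],v[0][1])).round(1), v[0].round(2),s.round(0))
    k=(c.max(1)<70)&(abs(L[:,0])<75)&(abs(L[:,1])<34)&(L[:,2]>60)
    # bed edges: for y bins, x-range where z in 33..47
    for y in (75,100,125,150,175,200,212):
        k=(abs(L[:,1]-y)<4)&(abs(L[:,0]-45)<60); m=k&(L[:,2]>22); 
        print('y',y,'x>22:',L[m][:,0].min().round(),L[m][:,0].max().round(),'ztop med',np.median(L[m][:,2]).round(1))
    for x in (20,45,70):
        m=(abs(L[:,0]-x)<5)&(L[:,2]>22)&(L[:,1]>60)&(L[:,1]<260); print('x',x,'yend',L[m][:,1].max().round())
    for x in range(-80,90,8):
        k=(abs(L[:,0]-x)<4)&(abs(L[:,1])<22)&(L[:,2]>-5)
        k2=(abs(L[:,0]-x)<4)&(abs(L[:,1])<80)&(L[:,2]>65)
        if k.sum(): print(x,'z',np.percentile(L[k][:,2],[10,50,90]).round(), 'yr',(L[k2][:,1].min().round(),L[k2][:,1].max().round()) if k2.sum() else '')
E
```

```text
top bar [ 569.2 -147.2  128.8] dir deg 19.0 [-0.33  0.95  0.  ] [144.  42.  22.]
y 75 x>22: 9.0 105.0 ztop med 629.9
y 100 x>22: 9.0 105.0 ztop med 629.7
y 125 x>22: 9.0 105.0 ztop med 629.4
y 150 x>22: 8.0 105.0 ztop med 627.9
y 175 x>22: 8.0 105.0 ztop med 619.7
y 200 x>22: 8.0 105.0 ztop med 617.4
y 212 x>22: 7.0 105.0 ztop med 612.6
x 20 yend 218.0
x 45 yend 218.0
x 70 yend 218.0
-80 z [-3. -0.  2.] yr 
-72 z [-2.  1.  9.] yr 
-64 z [ 7.  9. 11.] yr 
-56 z [ 9. 50. 66.] yr (np.float64(-44.0), np.float64(39.0))
-48 z [ 9. 84. 92.] yr (np.float64(-44.0), np.float64(39.0))
-40 z [ 94. 100. 131.] yr (np.float64(-44.0), np.float64(40.0))
-32 z [124. 129. 132.] yr (np.float64(-44.0), np.float64(40.0))
-24 z [110. 114. 120.] yr (np.float64(-80.0), np.float64(40.0))
-16 z [111. 113. 115.] yr (np.float64(-80.0), np.float64(40.0))
-8 z [112. 115. 117.] yr (np.float64(-80.0), np.float64(40.0))
0 z [116. 592. 622.] yr (np.float64(-80.0), np.float64(42.0))
8 z [560. 608. 632.] yr (np.float64(-80.0), np.float64(40.0))
16 z [114. 631. 633.] yr (np.float64(-80.0), np.float64(80.0))
24 z [110. 63
[... 1515 characters left out ...]
4(46.0))
8 z [118. 597. 629.] yr (np.float64(-78.0), np.float64(46.0))
16 z [115. 615. 634.] yr (np.float64(-79.0), np.float64(79.0))
24 z [111. 633. 634.] yr (np.float64(-79.0), np.float64(79.0))
32 z [106. 633. 634.] yr (np.float64(-78.0), np.float64(80.0))
40 z [101. 633. 635.] yr (np.float64(-78.0), np.float64(80.0))
48 z [ 91. 633. 634.] yr (np.float64(-79.0), np.float64(80.0))
56 z [ 68. 633. 634.] yr (np.float64(-80.0), np.float64(80.0))
64 z [632. 633. 635.] yr (np.float64(-79.0), np.float64(79.0))
72 z [ 10. 633. 635.] yr (np.float64(-79.0), np.float64(80.0))
80 z [  9. 633. 634.] yr (np.float64(-79.0), np.float64(80.0))
88 z [ -1. 633. 634.] yr (np.float64(-80.0), np.float64(80.0))
```

Refined pose, from the cover cylinder profile, cheek centre, bed edges and bed end: fixture origin about (602.8, -135.0), yaw 19.6°. The pull bar sits near 62°, so the cover starts slightly ajar. Now I'll approach in front of the bar with the gripper shut.

Request:
{"op": "carry_out", "data": {
  "targets": [
    {"offset": [-55.6, -54.1, 6.1], "yaw": -37.2, "gripper": 1},
    {"offset": [-55.6, -54.1, 6.1], "yaw": -37.2, "gripper": 1},
    {"offset": [-55.6, -54.1, 6.1], "yaw": -37.2, "gripper": 1},
    {"offset": [-55.6, -54.1, 6.1], "yaw": -37.2, "gripper": 1},
    {"offset": [-55.6, -54.1, 6.1], "yaw": -37.2, "gripper": 1},
    {"offset": [-55.6, -54.1, 6.1], "yaw": -37.2, "gripper": 1},
    {"offset": [-55.6, -54.1, 6.1], "yaw": -37.2, "gripper": 1},
    {"offset": [-55.6, -54.1, 6.1], "yaw": -37.2, "gripper": 1},
    {"offset": [-55.6, -54.1, 6.1], "yaw": -37.2, "gripper": 1},
    {"offset": [-55.6, -54.1, 6.1], "yaw": -37.2, "gripper": 1},
    {"offset": [-55.6, -54.1, 6.1], "yaw": -37.2, "gripper": 1},
    {"offset": [-55.6, -54.1, 6.1], "yaw": -37.2, "gripper": 1}
  ]
}}

```text
time: 1.3
eef_pos: [442.8, 7.1, 185.2]
tool_rot: [0.0, -0.17, 0.985, 0.0]
force: [0.7, 1.4, 0.5]
grip_width: -0.2
grip_force: 0.0
```

```bash
cat > st.py <<'E'
from rig import r
import numpy as np
from h import loc
from scipy.spatial.transform import Rotation as Ro
A=np.array([602.8,-135.0,np.radians(19.6)])
def st():
    s=r.read_state(); q=s['tool_rot']; R=Ro.from_quat([q[1],q[2],q[3],q[0]]).as_matrix()
    p=s['eef_pos']; L=loc(p[None],A)[0]; f=loc((s['force'])[None],[0,0,A[2]])[0]
    ya=np.degrees(np.arctan2(R[1,1],R[0,1]))
    print('t',round(s['time'],2),'local',L.round(1),'world',p.round(1),'toolY deg (want 109.6)',ya.round(1),'tilt',np.degrees(np.arccos(-R[2,2])).round(2),'Floc',f.round(2),'grip',round(s['grip_width'],1),'j',s['joint_pos'].round(2))
    return s,L,R
if __name__=="__main__":
    s,L,R=st()
E
python3 st.py
```

```text
t 1.3 local [-103.   187.6  185.2] world [442.8   7.1 185.2] toolY deg (want 109.6) 109.5 tilt 0.0 Floc [1.18 1.09 0.49] grip -0.2 j [-0.07  0.11  1.87  0.    1.17 -1.98]
```

Request:
{"op": "carry_out", "data": {
  "targets": [
    {"offset": [-2.8, -18.8, 1.5], "yaw": 0, "gripper": 1},
    {"offset": [-2.8, -18.8, 1.5], "yaw": 0, "gripper": 1},
    {"offset": [-2.8, -18.8, 1.5], "yaw": 0, "gripper": 1},
    {"offset": [-2.8, -18.8, 1.5], "yaw": 0, "gripper": 1},
    {"offset": [-2.8, -18.8, 1.5], "yaw": 0, "gripper": 1},
    {"offset": [-2.8, -18.8, 1.5], "yaw": 0, "gripper": 1},
    {"offset": [-2.8, -18.8, 1.5], "yaw": 0, "gripper": 1},
    {"offset": [-2.8, -18.8, 1.5], "yaw": 0, "gripper": 1}
  ]
}}

```text
time: 2.1
eef_pos: [531.5, -157.5, 170.7]
tool_rot: [0.0, -0.17, 0.985, -0.0]
force: [0.0, 1.1, -0.1]
grip_width: -0.2
grip_force: 0.0
```

```bash
python3 st.py; python3 - <<'E'
from rig import imaging
import numpy as np,cv2
ims=[]
for n in("side","wrist"):
    c=imaging.calibration(n);p,d=imaging.read_camera(n); np.savez(f"pics/{n}1.npz",p=p,d=d,**c)
    p=cv2.cvtColor(p,cv2.COLOR_RGB2BGR)
    ims.append(cv2.resize(p[150:300,210:360],(400,400),interpolation=cv2.INTER_CUBIC) if n=="side" else cv2.resize(p,(400,300)))
ims[1]=np.vstack([ims[1],np.zeros((100,400,3),np.uint8)])
cv2.imwrite("pics/v1.png",np.hstack(ims))
E
```

```text
t 2.1 local [-74.7   2.7 170.7] world [ 531.5 -157.5  170.7] toolY deg (want 109.6) 109.6 tilt 0.01 Floc [ 0.39  0.99 -0.1 ] grip -0.2 j [-0.35  0.37  1.58  0.    1.2  -2.27]
```

View pics/v1.png

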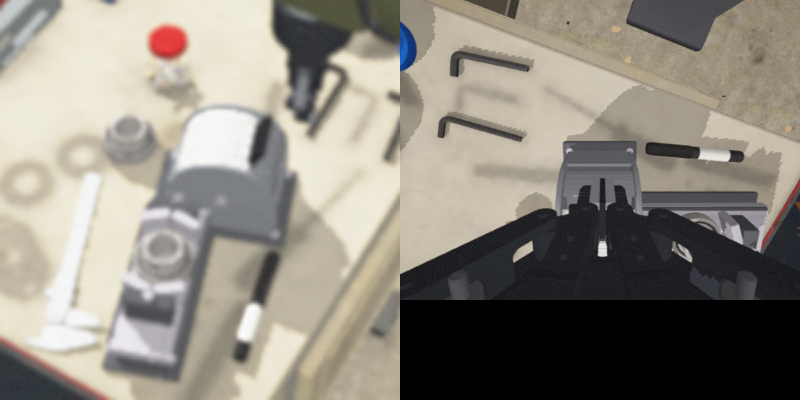

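The side view shows the shut fingers in front of the housing and centred between the cheeks, with the bar ahead of them near crop pixel (262,140). Next: lower, then push back.

Request:
{"op": "carry_out", "data": {
  "targets": [
    {"offset": [0, -0.2, 2.5], "yaw": 0, "gripper": 1},
    {"offset": [0, -0.2, 4.7], "yaw": 0, "gripper": 1},
    {"offset": [-1, -0.2, 4.7], "yaw": 0, "gripper": 1},
    {"offset": [-1.8, -0.2, 4.7], "yaw": 0, "gripper": 1},
    {"offset": [-2.4, -0.2, 4.7], "yaw": 0, "gripper": 1},
    {"offset": [-3, -0.2, 4.7], "yaw": 0, "gripper": 1},
    {"offset": [-3.6, -0.2, 4.7], "yaw": 0, "gripper": 1},
    {"offset": [-4.2, -0.2, 4.7], "yaw": 0, "gripper": 1},
    {"offset": [-4.8, -0.2, 4.7], "yaw": 0, "gripper": 1},
    {"offset": [-5.4, -0.2, 4.7], "yaw": 0, "gripper": 1},
    {"offset": [-5.8, -0.2, 4.7], "yaw": 0, "gripper": 1}
  ]
}}

```text
time: 3.3
eef_pos: [587.6, -140.8, 123.4]
tool_rot: [0.0, -0.17, 0.985, -0.0]
force: [-0.7, -0.7, 0.7]
grip_width: -0.2
grip_force: 0.7
```

```bash
python3 st.py
```

```text
t 3.3 local [-16.3  -0.3 123.4] world [ 587.6 -140.8  123.4] toolY deg (want 109.6) 109.6 tilt 0.0 Floc [-0.93 -0.44  0.72] grip -0.2 j [-0.3   0.52  1.47  0.    1.15 -2.21]
```

Request:
{"op": "carry_out", "data": {
  "targets": [
    {"offset": [-0.6, 0, 0], "yaw": 0, "gripper": 1},
    {"offset": [-1.2, 0, 0], "yaw": 0, "gripper": 1},
    {"offset": [-1.8, 0, 0], "yaw": 0, "gripper": 1},
    {"offset": [-2.4, 0, 0.1], "yaw": 0, "gripper": 1},
    {"offset": [-3.0, 0, 0.3], "yaw": 0, "gripper": 1},
    {"offset": [-3.5, 0, 0.5], "yaw": 0, "gripper": 1},
    {"offset": [-4.0, 0, 0.7], "yaw": 0, "gripper": 1},
    {"offset": [-4.4, 0, 0.9], "yaw": 0, "gripper": 1},
    {"offset": [-4.8, 0, 1.2], "yaw": 0, "gripper": 1},
    {"offset": [-5.1, 0, 1.4], "yaw": 0, "gripper": 1},
    {"offset": [-5.3, 0, 1.6], "yaw": 0, "gripper": 1}
  ]
}}

```text
time: 4.4
eef_pos: [637.2, -123.1, 107.2]
tool_rot: [-0.0, -0.17, 0.985, 0.0]
force: [-1.5, -0.6, 1.2]
grip_width: 0.4
grip_force: 0.5
```

```bash
python3 st.py
```

```text
t 4.4 local [ 36.4  -0.4 107.2] world [ 637.2 -123.1  107.2] toolY deg (want 109.6) 109.6 tilt 0.0 Floc [-1.64 -0.03  1.22] grip 0.4 j [-0.25  0.63  1.33  0.    1.17 -2.16]
```

Request:
{"op": "carry_out", "data": {
  "targets": [
    {"offset": [-0.15, 0, 0.15], "yaw": 0, "gripper": 1},
    {"offset": [-0.3, 0, 0.3], "yaw": 0, "gripper": 1},
    {"offset": [-0.3, 0, 0.3], "yaw": 0, "gripper": 1}
  ]
}}

```text
time: 4.7
eef_pos: [639.2, -122.5, 105.1]
tool_rot: [-0.001, -0.17, 0.985, -0.0]
force: [-11.9, -0.9, 10.2]
grip_width: 0.1
grip_force: 7.3
```

```bash
python3 st.py
```

```text
t 4.7 local [ 38.4  -0.5 105.1] world [ 639.2 -122.5  105.1] toolY deg (want 109.6) 109.6 tilt 0.11 Floc [-11.48   3.11  10.16] grip 0.1 j [-0.25  0.64  1.33 -0.    1.17 -2.16]
```

Cover at its back stop (about 10 N felt, at the predicted position). Now to the wheel.

Request:
{"op": "carry_out", "data": {
  "targets": [
    {"offset": [0.5, 0, -0.5], "yaw": 0, "gripper": 1},
    {"offset": [3.1, 0, -0.5], "yaw": 0, "gripper": 1},
    {"offset": [3.1, 0, 1.4], "yaw": 0, "gripper": 1},
    {"offset": [3.1, 0, 1.4], "yaw": 0, "gripper": 1}
  ]
}}

```text
time: 5.1
eef_pos: [609.5, -132.6, 88.9]
tool_rot: [-0.001, -0.17, 0.986, 0.001]
force: [-0.5, -0.4, -0.3]
grip_width: 0.3
grip_force: 0.0
```

```bash
python3 st.py;  python3 - <<'E'
from rig import imaging
import numpy as np,cv2
for n in("side","top"):
    p,d=imaging.read_camera(n); c=imaging.calibration(n); np.savez(f"pics/{n}2.npz",p=p,d=d,**c)
    p=cv2.cvtColor(p,cv2.COLOR_RGB2BGR)
    q=p[150:300,210:360] if n=="side" else p[140:290,185:335]
    cv2.imwrite(f"pics/{n}2.png",cv2.resize(q,(400,400),interpolation=cv2.INTER_CUBIC))
cv2.imwrite("pics/v2.png",np.hstack([cv2.imread("pics/side2.png"),cv2.imread("pics/top2.png")]))
E
```

```text
t 5.1 local [ 7.1  0.1 88.9] world [ 609.5 -132.6   88.9] toolY deg (want 109.6) 109.5 tilt 0.15 Floc [-0.62 -0.24 -0.28] grip 0.3 j [-0.27  0.6   1.43  0.    1.11 -2.18]
```

View pics/v2.png

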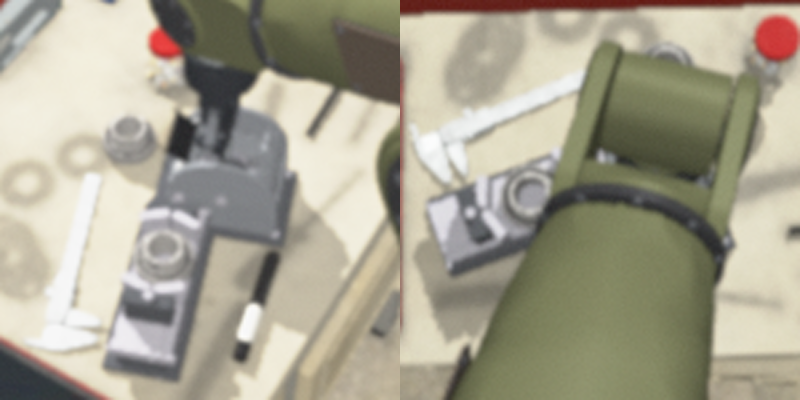

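The cover is back (bar at crop (180,137)) and the fingers are between the cheeks. Bearing and jaw stay visible to the side camera. Descending to contact.

Request:
{"op": "carry_out", "data": {
  "targets": [
    {"offset": [0, 0, 0.2], "yaw": 0, "gripper": 1},
    {"offset": [0, 0, 0.4], "yaw": 0, "gripper": 1},
    {"offset": [0, 0, 0.4], "yaw": 0, "gripper": 1}
  ]
}}

```text
time: 5.5
eef_pos: [610.7, -132.5, 86.3]
tool_rot: [-0.0, -0.17, 0.985, 0.0]
force: [0.2, 0.2, -0.7]
grip_width: -0.3
grip_force: 0.0
```

```bash
python3 st.py
```

```text
t 5.5 local [ 8.3 -0.3 86.3] world [ 610.7 -132.5   86.3] toolY deg (want 109.6) 109.6 tilt 0.0 Floc [ 0.23  0.17 -0.73] grip -0.3 j [-0.27  0.61  1.43  0.    1.1  -2.18]
```

Request:
{"op": "carry_out", "data": {
  "targets": [
    {"offset": [0, 0, 0.1], "yaw": 0, "gripper": 1},
    {"offset": [0, 0, 0.2], "yaw": 0, "gripper": 1},
    {"offset": [0, 0, 0.2], "yaw": 0, "gripper": 1}
  ]
}}

```text
time: 5.8
eef_pos: [610.6, -132.7, 84.8]
tool_rot: [0.0, -0.17, 0.985, -0.0]
force: [-2.8, -0.4, 5.4]
grip_width: -0.4
grip_force: 2.5
```

```bash
python3 st.py
```

```text
t 5.8 local [ 8.1 -0.5 84.8] world [ 610.6 -132.7   84.8] toolY deg (want 109.6) 109.6 tilt 0.02 Floc [-2.81  0.53  5.4 ] grip -0.4 j [-0.27  0.61  1.43 -0.    1.1  -2.18]
```

Request:
{"op": "carry_out", "data": {
  "targets": [
    {"offset": [0.3, 0, 0], "yaw": 0, "gripper": 1},
    {"offset": [0.6, 0, 0], "yaw": 0, "gripper": 1},
    {"offset": [0.8, 0, 0], "yaw": 0, "gripper": 1}
  ]
}}

```text
time: 6.1
eef_pos: [602.9, -135.4, 84.6]
tool_rot: [0.0, -0.17, 0.985, -0.0]
force: [-0.1, -0.0, 2.1]
grip_width: 0.4
grip_force: 1.7
```

```bash
python3 st.py
```

```text
t 6.1 local [-0.  -0.4 84.6] world [ 602.9 -135.4   84.6] toolY deg (want 109.6) 109.6 tilt 0.03 Floc [-0.12  0.03  2.07] grip 0.4 j [-0.28  0.6   1.45  0.    1.09 -2.19]
```

Request:
{"op": "carry_out", "data": {
  "targets": [
    {"offset": [0.1, 0, 0.1], "yaw": 0, "gripper": 1},
    {"offset": [0.5, 0, 0.15], "yaw": 0, "gripper": 1},
    {"offset": [0.8, 0, 0.15], "yaw": 0, "gripper": 1}
  ]
}}

```text
time: 6.4
eef_pos: [595.4, -138.1, 83.0]
tool_rot: [0.0, -0.17, 0.985, -0.0]
force: [0.2, 0.4, 5.6]
grip_width: -0.0
grip_force: 2.7
```

```bash
python3 st.py; cat > look.py <<'E'
import sys
from h import *
from rig import imaging
n=sys.argv[1]
p,d=imaging.read_camera("side"); c=imaging.calibration("side"); np.savez(f"pics/side{n}.npz",p=p,d=d,**c)
A=np.array([602.8,-135.0,np.radians(19.6)])
c['R']=np.array(c['R']);c['t']=np.array(c['t'])
# rectify plane z=72 local x 0..90, y 40..220, 4px/mm 
P=np.array([[0,40,72],[90,40,72],[90,220,72],[0,220,72.]]); q=proj(wor(P,A),c).astype(np.float32)
H=cv2.getPerspectiveTransform(q,np.array([[0,0],[0,270],[540,270],[540,0]],np.float32))
im=cv2.warpPerspective(cv2.cvtColor(p,cv2.COLOR_RGB2BGR),H,(540,270),flags=cv2.INTER_CUBIC); cv2.imwrite(f"pics/rect{n}.png",im)
ref=cv2.imread("pics/rect_ref.png")
if ref is None: cv2.imwrite("pics/rect_ref.png",im)
else:
    g=lambda a:cv2.cvtColor(a,cv2.COLOR_BGR2GRAY).astype(np.float32)
    for nm,x0,x1 in(("jaw",60,125),("brg",170,330),("stop",390,500)):
        t=g(ref)[20:250,x0:x1]; x2=min(540,x1+130); r_=cv2.matchTemplate(g(im)[16:254,max(0,x0-10):x2],t,cv2.TM_CCOEFF_NORMED); _,v,_,l=cv2.minMaxLoc(r_)
        print(nm,'shift mm',round((l[0]-min(10,x0))/3,1),'score',round(v,2))
E
sed -i 's/p,d=imaging.read_camera("side"); c/if n=="ref": z=np.load("pics\/side0.npz"); p,d=z["p"],z["d"]\nelse: p,d=imaging.read_camera("side")\nc/' look.py
python3 look.py ref; python3 look.py 3; python3 -c "
import cv2,numpy as np
cv2.imwrite('pics/v3.png',np.vstack([cv2.imread('pics/rect_ref.png'),cv2.imread('pics/rect3.png')]))"
```

```text
t 6.4 local [-8.1 -0.4 83. ] world [ 595.4 -138.1   83. ] toolY deg (want 109.6) 109.6 tilt 0.02 Floc [0.36 0.3  5.58] grip -0.0 j [-0.29  0.59  1.48 -0.    1.08 -2.2 ]
jaw shift mm 5.7 score 0.99
brg shift mm 0.0 score 0.99
stop shift mm 0.0 score 1.0[ WARN:0@0.541] global loadsave.cpp:275 findDecoder imread_('pics/rect_ref.png'): can't open/read file: check file path/integrity
```

View pics/v3.png

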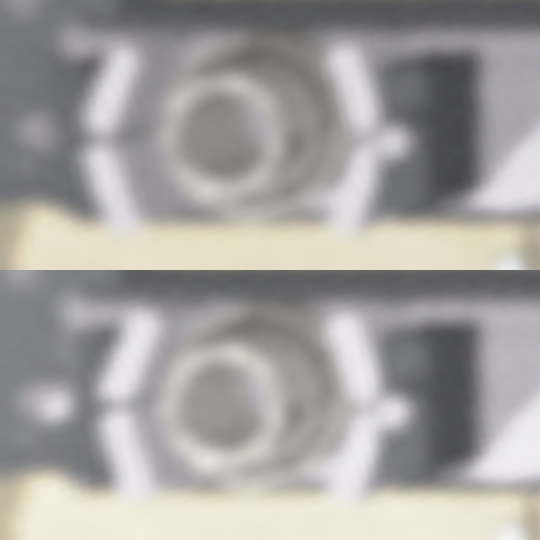

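The jaw advanced 5.7 mm with the bearing unmoved, matching the model. Repeating strokes.

Request:
{"op": "carry_out", "data": {
  "targets": [
    {"offset": [0, 0, -0.6], "yaw": 0, "gripper": 1},
    {"offset": [-0.9, 0, -0.6], "yaw": 0, "gripper": 1},
    {"offset": [-1.8, 0, -0.6], "yaw": 0, "gripper": 1},
    {"offset": [-1.8, 0, -0.3], "yaw": 0, "gripper": 1},
    {"offset": [-1.8, 0, 0], "yaw": 0, "gripper": 1},
    {"offset": [-1.4, 0, 0], "yaw": 0, "gripper": 1},
    {"offset": [-1.0, 0, 0], "yaw": 0, "gripper": 1},
    {"offset": [-0.6, 0, 0], "yaw": 0, "gripper": 1},
    {"offset": [-0.2, 0, 0], "yaw": 0, "gripper": 1},
    {"offset": [0.1, 0, 0], "yaw": 0, "gripper": 1}
  ]
}}

```text
time: 7.45
eef_pos: [594.3, -138.4, 83.1]
tool_rot: [0.0, -0.17, 0.985, -0.0]
force: [1.3, 1.3, 4.5]
grip_width: -0.0
grip_force: 2.4
```

```bash
python3 st.py; python3 look.py 4
```

```text
t 7.45 local [-9.2 -0.4 83.1] world [ 594.3 -138.4   83.1] toolY deg (want 109.6) 109.6 tilt 0.02 Floc [1.63 0.82 4.51] grip -0.0 j [-0.29  0.58  1.48  0.    1.08 -2.2 ]
jaw shift mm 13.7 score 0.98
brg shift mm 4.3 score 0.93
stop shift mm 0.0 score 1.0
```

Request:
{"op": "carry_out", "data": {
  "targets": [
    {"offset": [0, 0, -0.6], "yaw": 0, "gripper": 1},
    {"offset": [-0.9, 0, -0.6], "yaw": 0, "gripper": 1},
    {"offset": [-1.9, 0, -0.6], "yaw": 0, "gripper": 1},
    {"offset": [-1.9, 0, -0.3], "yaw": 0, "gripper": 1},
    {"offset": [-1.9, 0, 0], "yaw": 0, "gripper": 1},
    {"offset": [-1.5, 0, 0], "yaw": 0, "gripper": 1},
    {"offset": [-1.1, 0, 0], "yaw": 0, "gripper": 1},
    {"offset": [-0.7, 0, 0], "yaw": 0, "gripper": 1},
    {"offset": [-0.3, 0, 0], "yaw": 0, "gripper": 1},
    {"offset": [0.1, 0, 0], "yaw": 0, "gripper": 1}
  ]
}}

```text
time: 8.5
eef_pos: [593.5, -138.8, 83.1]
tool_rot: [0.0, -0.17, 0.985, -0.0]
force: [2.3, 1.3, 3.4]
grip_width: -0.3
grip_force: 1.9
```

```bash
python3 st.py; python3 look.py 5
```

```text
t 8.5 local [-10.1  -0.4  83.1] world [ 593.5 -138.8   83.1] toolY deg (want 109.6) 109.6 tilt 0.04 Floc [2.63 0.4  3.38] grip -0.3 j [-0.29  0.58  1.48  0.    1.08 -2.2 ]
jaw shift mm 18.3 score 0.96
brg shift mm 7.0 score 0.84
stop shift mm 0.0 score 1.0
```

Request:
{"op": "carry_out", "data": {
  "targets": [
    {"offset": [0, 0, -0.6], "yaw": 0, "gripper": 1},
    {"offset": [-0.9, 0, -0.6], "yaw": 0, "gripper": 1},
    {"offset": [-1.9, 0, -0.6], "yaw": 0, "gripper": 1},
    {"offset": [-1.9, 0, -0.3], "yaw": 0, "gripper": 1},
    {"offset": [-1.9, 0, 0], "yaw": 0, "gripper": 1},
    {"offset": [-1.5, 0, 0.05], "yaw": 0, "gripper": 1},
    {"offset": [-1.1, 0, 0.05], "yaw": 0, "gripper": 1},
    {"offset": [-0.7, 0, 0.05], "yaw": 0, "gripper": 1}
  ]
}}

```text
time: 9.35
eef_pos: [600.0, -136.4, 82.6]
tool_rot: [0.0, -0.17, 0.985, -0.0]
force: [3.1, 0.8, 4.2]
grip_width: -0.3
grip_force: 2.0
```

```bash
python3 st.py; python3 look.py 6;  python3 -c "
import cv2,numpy as np
cv2.imwrite('pics/v6.png',np.vstack([cv2.imread('pics/rect5.png'),cv2.imread('pics/rect6.png')]))"
```

```text
t 9.35 local [-3.1 -0.4 82.6] world [ 600.  -136.4   82.6] toolY deg (want 109.6) 109.6 tilt 0.03 Floc [ 3.2  -0.26  4.16] grip -0.3 j [-0.28  0.59  1.46  0.    1.08 -2.2 ]
jaw shift mm 18.3 score 0.96
brg shift mm 7.0 score 0.84
stop shift mm 0.0 score 1.0
```

View pics/v6.png

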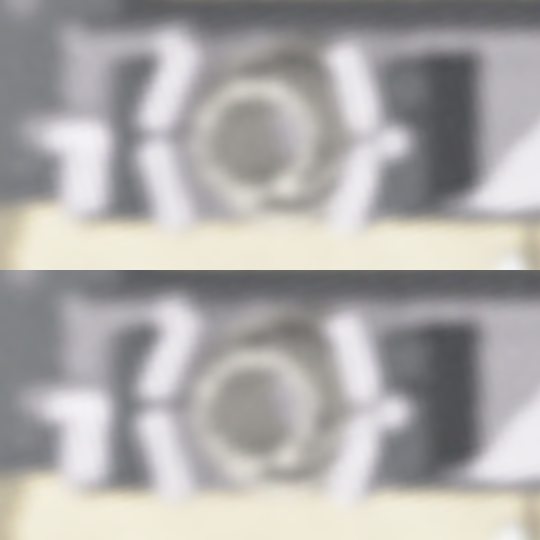

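```bash
python3 - <<'E'
from h import *
A=np.array([602.8,-135.0,np.radians(19.6)])
for n in("0","6"):
    z=np.load(f"pics/side{n}.npz"); c={k:z[k] for k in z.files if k not in('p','d')} if 'R' in z.files else None
    C=-c['R'].T@c['t']
    P=np.array([[0,40,72],[90,40,72],[90,220,72],[0,220,72.]])
    q=proj(wor(P,A),c).astype(np.float32); H=cv2.getPerspectiveTransform(np.array([[0,0],[0,270],[540,270],[540,0]],np.float32),q)
    def at(x,y,zz):
        u=cv2.perspectiveTransform(np.array([[[x,y]]],np.float32),H)[0,0]
        d=c['R'].T@np.array([(u[0]-c['cx'])/c['fx'],(u[1]-c['cy'])/c['fy'],1]); X=C+d*(zz-C[2])/d[2]; return loc(X[None],A)[0].round(1)
    print(n,'ring',at(*((222,130) if n=="0" else (253,135)),78))
    L=loc(cloud(z['d'],c).reshape(-1,3),A); L=L[(z['d'].ravel()>0)&(L[:,0]>0)&(L[:,0]<90)&(L[:,1]>40)&(L[:,1]<230)&(L[:,2]>50)&(L[:,2]<100)]
    for x in(20,45,70):
        print(x,[(int(y),np.median(L[(abs(L[:,0]-x)<6)&(abs(L[:,1]-y)<2.5)][:,2]).round() if ((abs(L[:,0]-x)<6)&(abs(L[:,1]-y)<2.5)).any() else None) for y in range(62,190,5)])
E
```

```text
0 ring [ 42.3 117.6  78. ]
20 [(62, np.float64(74.0)), (67, np.float64(66.0)), (72, np.float64(77.0)), (77, np.float64(73.0)), (82, np.float64(72.0)), (87, np.float64(63.0)), (92, np.float64(66.0)), (97, np.float64(66.0)), (102, np.float64(63.0)), (107, np.float64(61.0)), (112, np.float64(62.0)), (117, np.float64(64.0)), (122, np.float64(63.0)), (127, np.float64(62.0)), (132, np.float64(61.0)), (137, np.float64(60.0)), (142, np.float64(61.0)), (147, None), (152, np.float64(74.0)), (157, np.float64(72.0)), (162, np.float64(64.0)), (167, np.float64(75.0)), (172, np.float64(77.0)), (177, np.float64(74.0)), (182, np.float64(67.0)), (187, np.float64(64.0))]
45 [(62, np.float64(75.0)), (67, np.float64(75.0)), (72, np.float64(73.0)), (77, np.float64(64.0)), (82, np.float64(62.0)), (87, None), (92, np.float64(64.0)), (97, None), (102, np.float64(61.0)), (107, np.float64(71.0)), (112, None), (117, None), (122, None), (127, None), (132, None), (137, np.float64(77.0)), (142, np.float64(69.0)), (147, np.float64(63.0)), (152, np.float64(62.0)), (157, np.float64(71.0)), (162, np.float64(75.0)), (1
[... 1829 characters left out ...]
), (172, np.float64(83.0)), (177, np.float64(80.0)), (182, np.float64(76.0)), (187, np.float64(63.0))]
70 [(62, None), (67, None), (72, None), (77, None), (82, np.float64(77.0)), (87, np.float64(77.0)), (92, np.float64(77.0)), (97, np.float64(77.0)), (102, np.float64(75.0)), (107, np.float64(71.0)), (112, np.float64(64.0)), (117, np.float64(63.0)), (122, np.float64(63.0)), (127, np.float64(63.0)), (132, np.float64(62.0)), (137, np.float64(63.0)), (142, np.float64(63.0)), (147, np.float64(63.0)), (152, np.float64(75.0)), (157, np.float64(75.0)), (162, np.float64(75.0)), (167, np.float64(74.0)), (172, np.float64(76.0)), (177, np.float64(74.0)), (182, np.float64(73.0)), (187, np.float64(64.0))]
```

Request:
{"op": "carry_out", "data": {
  "targets": [
    {"offset": [0.3, 0, 0.05], "yaw": 0, "gripper": 1},
    {"offset": [0.6, 0, 0.05], "yaw": 0, "gripper": 1},
    {"offset": [0.6, 0, -0.7], "yaw": 0, "gripper": 1},
    {"offset": [-0.6, 0, -0.7], "yaw": 0, "gripper": 1},
    {"offset": [-1.2, 0, -0.7], "yaw": 0, "gripper": 1},
    {"offset": [-1.2, 0, -0.3], "yaw": 0, "gripper": 1},
    {"offset": [-1.2, 0, 0], "yaw": 0, "gripper": 1},
    {"offset": [-0.8, 0, 0.05], "yaw": 0, "gripper": 1},
    {"offset": [-0.4, 0, 0.05], "yaw": 0, "gripper": 1},
    {"offset": [0, 0, 0.05], "yaw": 0, "gripper": 1}
  ]
}}

```text
time: 10.4
eef_pos: [600.2, -136.4, 82.1]
tool_rot: [0.0, -0.17, 0.985, -0.0]
force: [2.8, 0.5, 4.5]
grip_width: 0.1
grip_force: 2.2
```

```bash
python3 st.py; python3 look.py 7
```

```text
t 10.4 local [-3.  -0.4 82.1] world [ 600.2 -136.4   82.1] toolY deg (want 109.6) 109.6 tilt 0.05 Floc [ 2.77 -0.5   4.45] grip 0.1 j [-0.28  0.6   1.46  0.    1.08 -2.2 ]
jaw shift mm 18.3 score 0.96
brg shift mm 7.0 score 0.83
stop shift mm 0.0 score 1.0
```

The jaw stayed put through two further strokes at about 3 N rim force, and the vertex gap of about 63 mm fits a nipped bearing. So it is nipped; now lift off and go behind the bar.

Request:
{"op": "carry_out", "data": {
  "targets": [
    {"offset": [0, 0, -1], "yaw": 0, "gripper": 1},
    {"offset": [0, 0, -4], "yaw": 0, "gripper": 1},
    {"offset": [0, 0, -6.8], "yaw": 0, "gripper": 1},
    {"offset": [-4, 0, -6.8], "yaw": 0, "gripper": 1},
    {"offset": [-8.3, 0, -6.8], "yaw": 0, "gripper": 1},
    {"offset": [-8.3, 0, -6.8], "yaw": 0, "gripper": 1},
    {"offset": [-8.3, 0, -4.5], "yaw": 0, "gripper": 1},
    {"offset": [-8.3, 0, -2.2], "yaw": 0, "gripper": 1},
    {"offset": [-8.3, 0, -2.2], "yaw": 0, "gripper": 1}
  ]
}}

```text
time: 11.35
eef_pos: [676.4, -108.4, 100.5]
tool_rot: [-0.003, -0.17, 0.985, 0.001]
force: [-0.1, -0.3, -0.4]
grip_width: -0.1
grip_force: 0.0
```

```bash
python3 st.py; python3 look.py 8
```

```text
t 11.35 local [ 78.2   0.4 100.5] world [ 676.4 -108.4  100.5] toolY deg (want 109.6) 109.6 tilt 0.39 Floc [-0.19 -0.27 -0.37] grip -0.1 j [-0.21  0.72  1.2  -0.    1.22 -2.12]
jaw shift mm 18.3 score 0.97
brg shift mm 7.0 score 0.84
stop shift mm 0.0 score 1.0
```

Request:
{"op": "carry_out", "data": {
  "targets": [
    {"offset": [0.6, 0, -0.4], "yaw": 0, "gripper": 1},
    {"offset": [1.2, 0, -0.7], "yaw": 0, "gripper": 1},
    {"offset": [2.0, 0, -1.1], "yaw": 0, "gripper": 1},
    {"offset": [2.8, 0, -1.5], "yaw": 0, "gripper": 1},
    {"offset": [3.6, 0, -1.8], "yaw": 0, "gripper": 1},
    {"offset": [4.4, 0, -2.1], "yaw": 0, "gripper": 1},
    {"offset": [5.2, 0, -2.1], "yaw": 0, "gripper": 1},
    {"offset": [6.0, 0, -2.1], "yaw": 0, "gripper": 1},
    {"offset": [6.8, 0, -2.1], "yaw": 0, "gripper": 1},
    {"offset": [7.6, 0, -2.1], "yaw": 0, "gripper": 1},
    {"offset": [8.4, 0, -2.1], "yaw": 0, "gripper": 1}
  ]
}}

```text
time: 12.5
eef_pos: [598.6, -136.8, 124.8]
tool_rot: [-0.0, -0.17, 0.985, 0.0]
force: [-0.1, 0.2, 0.3]
grip_width: -0.0
grip_force: 0.0
```

```bash
python3 st.py
```

```text
t 12.5 local [ -4.6  -0.3 124.8] world [ 598.6 -136.8  124.8] toolY deg (want 109.6) 109.6 tilt 0.01 Floc [0.   0.24 0.34] grip -0.0 j [-0.28  0.54  1.44  0.    1.16 -2.2 ]
```

```bash
python3 look.py 9; cat > bar.py <<'E'
from h import *
import sys
A=np.array([602.8,-135.0,np.radians(19.6)]); z=np.load(f"pics/side{sys.argv[1]}.npz")
L=loc(cloud(z['d'],z).reshape(-1,3),A); c=z['p'].reshape(-1,3)
p=cv2.cvtColor(z['p'],cv2.COLOR_RGB2BGR); cv2.imwrite(f"pics/b{sys.argv[1]}.png",cv2.resize(p[150:300,210:360],(400,400),interpolation=cv2.INTER_CUBIC))
k=(c.max(1)<70)&(abs(L[:,0])<90)&(abs(L[:,1])<34)&(L[:,2]>85)&(L[:,2]<150)
for x in range(-80,90,8):
    m=k&(abs(L[:,0]-x)<4)
    if m.sum()>2: print(x,m.sum(),L[m].mean(0).round(0))
E
python3 bar.py 9
```

```text
jaw shift mm 18.3 score 0.96
brg shift mm 7.0 score 0.84
stop shift mm 0.0 score 1.0
40 14 [ 43.  -0. 100.]
48 43 [ 48.   0. 104.]
56 38 [ 55.   3. 110.]
```

View pics/b9.png

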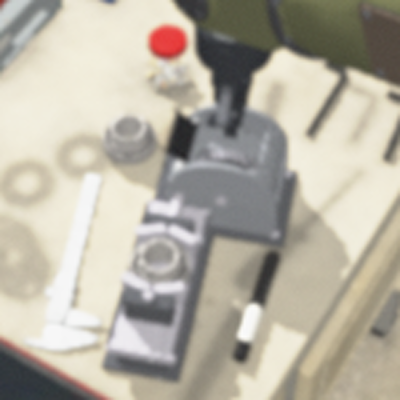

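The finger passed over the bar, which is still at crop (180,137); nothing was touched. Going back and coming in lower.

Request:
{"op": "carry_out", "data": {
  "targets": [
    {"offset": [0, 0, -2.5], "yaw": 0, "gripper": 1},
    {"offset": [-4.2, 0, -2.5], "yaw": 0, "gripper": 1},
    {"offset": [-8.5, 0, -2.5], "yaw": 0, "gripper": 1},
    {"offset": [-8.5, 0, -2.5], "yaw": 0, "gripper": 1},
    {"offset": [-8.5, 0, 0], "yaw": 0, "gripper": 1},
    {"offset": [-8.5, 0, 2.8], "yaw": 0, "gripper": 1},
    {"offset": [-8.5, 0, 2.8], "yaw": 0, "gripper": 1},
    {"offset": [-8.5, 0, 2.8], "yaw": 0, "gripper": 1}
  ]
}}

```text
time: 13.35
eef_pos: [679.2, -108.3, 97.5]
tool_rot: [-0.0, -0.17, 0.985, 0.0]
force: [0.3, 0.1, -0.9]
grip_width: -0.2
grip_force: 0.0
```

```bash
python3 st.py
```

```text
t 13.35 local [80.9 -0.5 97.5] world [ 679.2 -108.3   97.5] toolY deg (want 109.6) 109.6 tilt 0.02 Floc [ 0.28 -0.04 -0.94] grip -0.2 j [-0.21  0.73  1.2  -0.    1.21 -2.12]
```

Request:
{"op": "carry_out", "data": {
  "targets": [
    {"offset": [0.6, 0, 0], "yaw": 0, "gripper": 1},
    {"offset": [1.2, 0, -0.1], "yaw": 0, "gripper": 1},
    {"offset": [1.7, 0, -0.3], "yaw": 0, "gripper": 1},
    {"offset": [2.2, 0, -0.6], "yaw": 0, "gripper": 1},
    {"offset": [2.6, 0, -0.9], "yaw": 0, "gripper": 1},
    {"offset": [3.0, 0, -1.2], "yaw": 0, "gripper": 1},
    {"offset": [3.5, 0, -1.6], "yaw": 0, "gripper": 1},
    {"offset": [4.0, 0, -1.9], "yaw": 0, "gripper": 1},
    {"offset": [4.5, 0, -2.2], "yaw": 0, "gripper": 1},
    {"offset": [5.0, 0, -2.5], "yaw": 0, "gripper": 1}
  ]
}}

```text
time: 14.35
eef_pos: [631.5, -125.1, 121.8]
tool_rot: [-0.001, -0.17, 0.985, 0.0]
force: [1.4, 0.3, -0.3]
grip_width: 0.3
grip_force: 0.7
```

```bash
python3 st.py; python3 look.py 10; python3 bar.py 10
```

```text
t 14.35 local [ 30.3  -0.3 121.8] world [ 631.5 -125.1  121.8] toolY deg (want 109.6) 109.6 tilt 0.06 Floc [ 1.43 -0.18 -0.28] grip 0.3 j [-0.25  0.61  1.34 -0.    1.19 -2.16]
jaw shift mm 18.3 score 0.96
brg shift mm 7.0 score 0.84
stop shift mm 0.0 score 1.0
8 18 [ 11.   4. 124.]
16 33 [ 14.   3. 135.]
```

Pushing properly now (1.4 N, bar following). Continuing to shut.

Request:
{"op": "carry_out", "data": {
  "targets": [
    {"offset": [0.6, 0, 0], "yaw": 0, "gripper": 1},
    {"offset": [1.2, 0, 0], "yaw": 0, "gripper": 1},
    {"offset": [1.8, 0, 0], "yaw": 0, "gripper": 1},
    {"offset": [2.4, 0, 0], "yaw": 0, "gripper": 1},
    {"offset": [3.0, 0, 0], "yaw": 0, "gripper": 1},
    {"offset": [3.6, 0, 0], "yaw": 0, "gripper": 1},
    {"offset": [4.2, 0, 0], "yaw": 0, "gripper": 1},
    {"offset": [4.7, 0, 0], "yaw": 0, "gripper": 1},
    {"offset": [5.1, 0, 0.1], "yaw": 0, "gripper": 1},
    {"offset": [5.5, 0, 0.2], "yaw": 0, "gripper": 1},
    {"offset": [5.7, 0, 0.2], "yaw": 0, "gripper": 1}
  ]
}}

```text
time: 15.5
eef_pos: [578.2, -144.1, 119.8]
tool_rot: [-0.0, -0.17, 0.985, 0.0]
force: [1.0, 1.2, -1.0]
grip_width: 0.2
grip_force: 0.7
```

```bash
python3 st.py
```

```text
t 15.5 local [-26.2  -0.3 119.8] world [ 578.2 -144.1  119.8] toolY deg (want 109.6) 109.6 tilt 0.02 Floc [ 1.38  0.74 -1.02] grip 0.2 j [-0.31  0.51  1.5  -0.    1.13 -2.22]
```

Request:
{"op": "carry_out", "data": {
  "targets": [
    {"offset": [0.2, 0, 0], "yaw": 0, "gripper": 1},
    {"offset": [0.4, 0, 0], "yaw": 0, "gripper": 1},
    {"offset": [0.5, 0, 0], "yaw": 0, "gripper": 1},
    {"offset": [0.5, 0, 0], "yaw": 0, "gripper": 1}
  ]
}}

```text
time: 15.9
eef_pos: [573.7, -145.7, 119.9]
tool_rot: [-0.0, -0.17, 0.985, -0.0]
force: [-0.5, 0.1, 0.9]
grip_width: 0.1
grip_force: 0.2
```

```bash
python3 st.py
```

```text
t 15.9 local [-31.   -0.3 119.9] world [ 573.7 -145.7  119.9] toolY deg (want 109.6) 109.6 tilt 0.01 Floc [-0.46  0.23  0.94] grip 0.1 j [-0.31  0.5   1.51 -0.    1.13 -2.22]
```

Request:
{"op": "carry_out", "data": {
  "targets": [
    {"offset": [0.1, 0, 0], "yaw": 0, "gripper": 1},
    {"offset": [0.2, 0, 0.05], "yaw": 0, "gripper": 1},
    {"offset": [0.3, 0, 0.05], "yaw": 0, "gripper": 1},
    {"offset": [0.3, 0, 0.05], "yaw": 0, "gripper": 1}
  ]
}}

```text
time: 16.3
eef_pos: [570.9, -146.7, 119.4]
tool_rot: [-0.0, -0.17, 0.985, 0.0]
force: [-0.5, 0.6, 0.5]
grip_width: -0.1
grip_force: 0.2
```

```bash
python3 st.py; python3 look.py 11; python3 bar.py 11
```

```text
t 16.3 local [-34.   -0.3 119.4] world [ 570.9 -146.7  119.4] toolY deg (want 109.6) 109.6 tilt 0.01 Floc [-0.31  0.76  0.54] grip -0.1 j [-0.31  0.5   1.52 -0.    1.13 -2.23]
jaw shift mm 18.3 score 0.97
brg shift mm 7.0 score 0.84
stop shift mm 0.0 score 1.0
-48 25 [-47.   5. 123.]
-40 24 [-41.   9. 121.]
-32 6 [-34.  14. 128.]
```

Request:
{"op": "carry_out", "data": {
  "targets": [
    {"offset": [0.1, 0, 0.05], "yaw": 0, "gripper": 1},
    {"offset": [0.2, 0, 0.1], "yaw": 0, "gripper": 1},
    {"offset": [0.2, 0, 0.1], "yaw": 0, "gripper": 1}
  ]
}}

```text
time: 16.65
eef_pos: [569.7, -147.1, 118.8]
tool_rot: [0.001, -0.17, 0.985, -0.0]
force: [6.2, 2.7, 0.7]
grip_width: -0.2
grip_force: 2.5
```

```bash
python3 st.py
```

```text
t 16.65 local [-35.2  -0.3 118.8] world [ 569.7 -147.1  118.8] toolY deg (want 109.6) 109.6 tilt 0.11 Floc [6.74 0.43 0.74] grip -0.2 j [-0.32  0.49  1.52  0.    1.12 -2.23]
```

Shut stop felt (6.7 N). A slight extra nudge, then retreat up and clear.

Request:
{"op": "carry_out", "data": {
  "targets": [
    {"offset": [0.1, 0, 0.05], "yaw": 0, "gripper": 1},
    {"offset": [0.1, 0, 0.05], "yaw": 0, "gripper": 1},
    {"offset": [-0.4, 0, -0.2], "yaw": 0, "gripper": 1},
    {"offset": [-0.6, 0, -3], "yaw": 0, "gripper": 1},
    {"offset": [-0.6, 0, -8], "yaw": 0, "gripper": 1},
    {"offset": [5, 0, -10], "yaw": 0, "gripper": 1},
    {"offset": [10, 0, -10], "yaw": 0, "gripper": 1},
    {"offset": [15, 0, -10], "yaw": 0, "gripper": 1},
    {"offset": [15, 0, -10], "yaw": 0, "gripper": 1},
    {"offset": [15, 0, -10], "yaw": 0, "gripper": 1},
    {"offset": [15, 0, -10], "yaw": 0, "gripper": 1}
  ]
}}

```text
time: 17.75
eef_pos: [428.5, -197.5, 218.6]
tool_rot: [0.0, -0.17, 0.985, -0.0]
force: [-0.3, 0.5, 0.2]
grip_width: -0.2
grip_force: 0.0
```

```bash
python3 st.py; python3 look.py 12; python3 bar.py 12
```

```text
t 17.75 local [-185.2   -0.4  218.6] world [ 428.5 -197.5  218.6] toolY deg (want 109.6) 109.6 tilt 0.02 Floc [-0.09  0.6   0.19] grip -0.2 j [-0.51  0.14  1.75  0.    1.25 -2.42]
jaw shift mm 18.3 score 0.97
brg shift mm 6.7 score 0.84
stop shift mm 0.0 score 1.0
-48 31 [-47.   5. 123.]
-40 41 [-40.   4. 119.]
```

View pics/b12.png

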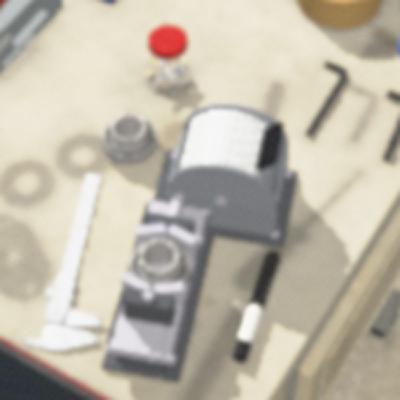

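The cover is shut: bar at crop (270,145), measured (-47,123) against a nominal (-50,122). Jaw and bearing are held, and the other objects are undisturbed.

```bash
python3 -c "
from rig import workorder
print(workorder.job_done())"
```

```text
the job is handed in; nothing more can be done
None
```

The job is handed in: the cover was rolled back, the wheel was turned until the bearing was nipped against the stop (jaw travel 18.3 mm), and the cover was rolled shut to its stop; the judge gave no verdict.

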